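# Make up a weighing kit and a specimen kit

## Robot

A 7-joint arm with a two-finger parallel gripper is mounted at the origin on a cart in front of the work surface, level with it; the furniture and walls round the work are solid. World frame = base frame: x ahead of the robot, y to its left, z up, the work surface at z = 0. Lengths are in m, angles in rad, forces in N, time in s.
With the tool pointing down it reaches from about 0.4 to 0.875 m from the base axis. Payload 19.3 kg.
Tool frame: the origin (TCP) lies at the very end of the fingers, on their centre line; the grasp point (between the pads) lies 19 mm behind it; z points along the fingers, y is the line along which they close (so a half turn about z gives the same grasp; the last joint's range is limited). The gripper opens to 85 mm and grips with 20 to 120 N. Pads are 22 mm wide; open, the fingers measure 114 mm over their backs; the gripper's body (76 mm by 85 mm) begins 54 mm behind the grasp point. The pads swing forward as they close: fully open they stand 13 mm farther back than shut.
Start: joints at [1.113, 0.521, -0.036, 1.599, 0.021, 1.021, -0.113], TCP at [0.236, -0.579, 0.231] pointing down, gripper open.
Joint ranges: [-2.91, 2.91], [-0.3, 2.13], [-1.5, 1.42], [0.17, 2.43], [-1.26, 4.41], [0.16, 1.93], [-2.52, 2.52]. Speed limits (rad/s): [1.89, 1.89, 2.39, 2.39, 3.01, 3.01, 3.01].

## Interface

Orientations are given as [roll, pitch, yaw] about the fixed x, y, z axes, in that order (R = Rz(yaw) Ry(pitch) Rx(roll)).
In Python, from workcell import bot gives the robot as it stands.
- The arm moves only by the tool servo_tool, never from a script. Its argument "plan" is a list of rows, each a list of 7 numbers: the finger opening in cm, from 0 to 8.54, then the shift along the tool's x, y, z in cm, then the turn, a rotation vector about the tool's x, y, z in degrees. In form: [[fingers, x, y, z, wx, wy, wz], ...]. A call has 1 to 10 rows; each row is the pose to reach, as a shift and turn from the pose commanded when the call began, along the tool's axes at that moment; what a row does not reach only later rows make up. A row lasts 1/10 s, in which the tool goes at most 50 mm and 8.59 degrees, less where a joint would pass 70% of its speed; a pose out of reach is approached as far as the arm can. A call with a gripper value outside its range is refused whole. The fingers move at their own pace and stop on an object; "force" is the grip in N (left out, the last holds). Time passes only in rows, so rows that repeat a pose let the fingers close. It gives the time, the measured TCP pose, the force, the opening and the grip force at its end, in the units of the state.
- bot.observe(): the state, without advancing time (a new reading comes with each control period).
- bot.grab_frame(name): name is "side" or "top"; returns a dict with "frame" (400x640x3 uint8, blue, green, red), "mtx" (3x3 intrinsics, pixels), "R" (3x3) and "t" (3): a world point X has camera coordinates R X + t. Camera axes: x right, y down, z forward; pixel columns grow to the right and rows downward; lengths in m; the calibration is good to about 2 mm. A picture is of the moment at which its call begins. There is no depth.
- bot.job_done(): hands the job in; it is judged then, once.
The state is a dict: "clock": time; "qpos": joint angles; "qd": joint speeds; "joint_efforts": joint torques, N m; "position": TCP position; "tool_rot": TCP orientation; "force": force on the tool from outside, world axes, zero at the start; "moment": the same for the moment, N m; "grip_width": finger opening in m; "finger_force": force on a finger pad.
Only numpy, scipy, OpenCV 4.12 (cv2) and the standard library are available. Lean on these libraries where they do the work, as an engineer would, in place of code of your own. Each camera call takes 0.05 s, during which the arm holds its last target. There are 200 camera calls.

## Task

Make up two kits from the stock on the bench. The narrow tray, with one long compartment, gets the spatula in that compartment and the tall jar in its round well; the wide tray, with two long compartments side by side, gets the forceps in the left compartment and the thick marker pen in the right one (left and right as seen from the robot) and the small jar in its round well. Lay each tool flat and lengthwise in the middle of its compartment, set the jars centrally on the floor of the wells and keep them upright all the time, and leave the thin ballpoint pen and the flask where they are.

Things in the scene. Friction and masses are not known exactly. Their poses are not given: they have to be found in the camera images.
- narrow_tray: Narrow grey tray, fixed, 318 (its x, away from robot) x 100 mm (its y, to the left). Origin: centre of underside. Floor 6 mm thick, outer walls 17 mm high, 4 thick, dividers 13 high. Near end: one long compartment 210 x 92 mm inside, centre x=-50, y=0 mm. Far end: round well, collar 15 mm high, 86 mm inside diameter, centre x=+107, y=0, bottom = tray floor.
- wide_tray: Wide grey tray, fixed, 268 (its x, away from robot) x 164 mm (its y, to the left). Origin: centre of underside. Floor 6 mm thick, outer walls 17 mm high, 4 thick, dividers 13 high. Near end: two long compartments side by side, 160 x 76 mm inside, centres x=-50, y=+40 (left) and -40 (right). Far end: round well, collar 15 mm high, 86 mm inside diameter, centre x=+82, y=0, bottom = tray floor.
- tall_jar: Upright white screw-top jar with a red lid, the bigger one: 67 mm in diameter (lid 65 mm), 134 mm high, lid the top 20 mm. Origin at the centre of its underside, z up. Grasp by lid or body from above.
- small_jar: Upright white screw-top jar with a red lid, the smaller one: 54 mm in diameter, 98 mm high, lid the top 15 mm. Origin at the centre of its underside, z up. Grasp by lid or body from above.
- spatula: Slim flat steel weighing spatula, one piece, 182 mm long, 12 mm wide, 8 mm high. Its long axis is its y axis; origin at the centre of its underside, 6 mm above the bench at the start, flat on a dark rubber mat 6 mm thick, its long axis roughly across the robot's view (along world y). Pinch it across its middle. Grip it firmly (about 80 N): it can slip when carried with 40 N.
- forceps: Steel forceps lying flat, two legs joined at one end, rigid, 133 mm long, 17 mm wide, 10 mm high. Its long axis is its y axis; origin at the centre of its underside, 6 mm above the bench at the start, flat on a dark rubber mat 6 mm thick, its long axis roughly across the robot's view (along world y). Pinch it across its middle.
- marker: Thick marker pen, white barrel with a cap, 135 mm long, 17 mm wide, 16 mm high. Its long axis is its y axis; origin at the centre of its underside, 6 mm above the bench at the start, flat on a dark rubber mat 6 mm thick, its long axis roughly across the robot's view (along world y). Pinch it across its middle.
- ballpoint: Thin ballpoint pen, 145 mm long, 11 mm wide, 9 mm high; lies with the tools on a mat; not wanted, must stay where it is. Its long axis is its y axis; origin at the centre of its underside.
- flask: Conical glass flask with a foil cap, 67 mm in diameter, 168 mm high, standing at the back left; must stay where it is. Origin at the centre of its underside.

How it is judged:
By the outcome, as a careful person would: the job done as asked, in the order asked, and still so for the second after the job is handed in, with the robot touching nothing.
It also fails if it takes over 120 s, if anything falls off the work surface, if the arm or the gripper's body presses on something with over 40 N, if the wrist force passes 120 N, or if a joint passes its speed limit or range.

## Working session

There is one attempt and no reset: what is moved stays moved. The work goes in short steps, Python scripts to look and compute and a tool call to move; the robot and the scene stay as the last step left them, time stands still between calls to the robot, and variables do not carry over. Pictures are saved under pics/ and viewed, at most 14 in all, crops included, and the job is handed in when it is done.

Besides the shell and the picture viewer there is one more tool, called after "Emit:" as name(argument=value, ...) on one line, values as JSON. servo_tool: Moves the arm, as the interface text tells. Its arguments: {"type":"object","properties":{"plan":{"type":"array","items":{"type":"array","items":{"type":"number"}}},"force":{"type":"number"}},"required":["plan"]}

```bash
mkdir -p pics; ls
python3 - <<'E'
from workcell import bot
import cv2
s=bot.observe();print({k:s[k] for k in('clock','position','tool_rot','force','grip_width')})
for n in('top','side'):
    f=bot.grab_frame(n);cv2.imwrite(f'pics/{n}0.png',f['frame']);print(n,f['mtx'],f['R'],f['t'])
E
```

```text
pics
{'clock': 0.0, 'position': array([ 0.23618444, -0.57830653,  0.23074217]), 'tool_rot': array([-3.14049472e+00,  6.90420994e-05,  3.87776999e-01]), 'force': array([ 0.41228632,  0.24221538, -0.20412658]), 'grip_width': 0.08540549551327012}
top [[440.05319322   0.         315.85025739]
 [  0.         440.05319322 204.16171224]
 [  0.           0.           1.        ]] [[-0.00455874 -0.99988407  0.01452781]
 [-0.99221442  0.00271468 -0.12451176]
 [ 0.12445788 -0.01498232 -0.99211177]] [-0.03859562  0.53451681  1.34929875]
side [[398.67899659   0.         317.27218697]
 [  0.         398.67899659 209.04271526]
 [  0.           0.           1.        ]] [[-0.87567542 -0.48257135 -0.0178173 ]
 [-0.30430669  0.58009278 -0.7555725 ]
 [ 0.37495333 -0.65621434 -0.65482268]] [0.43699777 0.20952078 0.9743017 ]
```

View pics/top0.png

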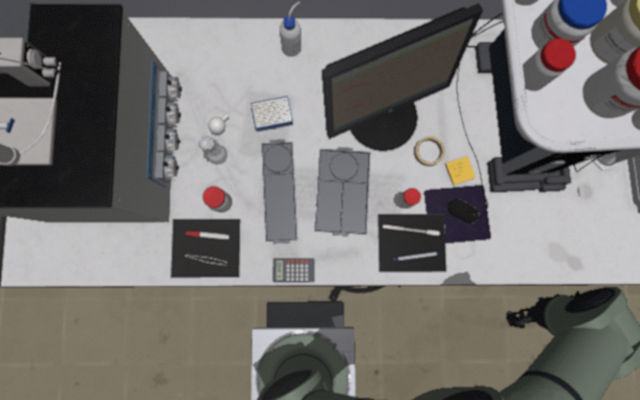

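View pics/side0.png

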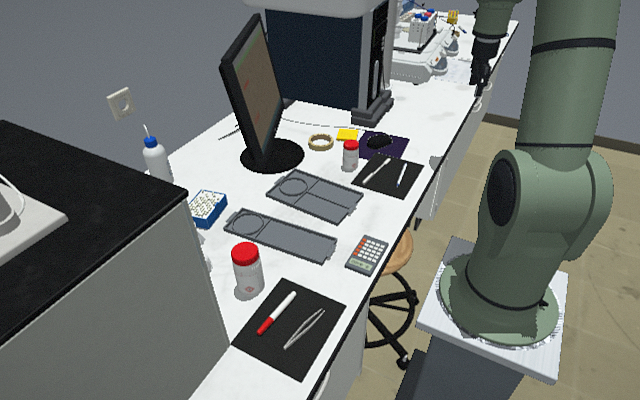

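```bash
cat > h.py <<'E'
import numpy as np,cv2,json
from workcell import bot
def ray(f,uv):
    d=np.linalg.inv(f['mtx'])@np.array([uv[0],uv[1],1.]);R=np.array(f['R']);return -R.T@f['t'],R.T@d
def onz(f,uv,z):
    c,d=ray(f,uv);return c+d*(z-c[2])/d[2]
def proj(f,X):
    p=f['mtx']@(f['R']@np.asarray(X,float)+f['t']);return p[:2]/p[2]
def crop(img,x0,y0,x1,y1,s,fn):
    c=cv2.resize(img[y0:y1,x0:x1],None,fx=s,fy=s,interpolation=cv2.INTER_CUBIC)
    for x in range(-(-x0//10)*10,x1,10):
        cv2.putText(c,str(x),(int((x-x0)*s),10),0,.32,(0,0,255));cv2.line(c,(int((x-x0)*s),12),(int((x-x0)*s),18),(0,0,255))
    for y in range(-(-y0//10)*10,y1,10):
        cv2.putText(c,str(y),(0,int((y-y0)*s)),0,.32,(0,0,255))
    cv2.imwrite(fn,c)
E
python3 - <<'E'
import cv2,numpy as np
a=cv2.imread('pics/top0.png')
def z(x0,y0,x1,y1,s):
    from h import crop;crop(a,x0,y0,x1,y1,s,'pics/_t.png');return cv2.imread('pics/_t.png')
L=z(168,180,248,280,5);R=z(375,180,455,280,5)
cv2.imwrite('pics/mats.png',np.hstack([L,R]))
T=z(255,130,385,250,6)[:600,:780];cv2.imwrite('pics/trays.png',cv2.resize(T,None,fx=.83,fy=.83))
from h import crop
crop(a,255,130,385,250,5,'pics/trays.png')
E
```

```text
(no output)
```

View pics/mats.png

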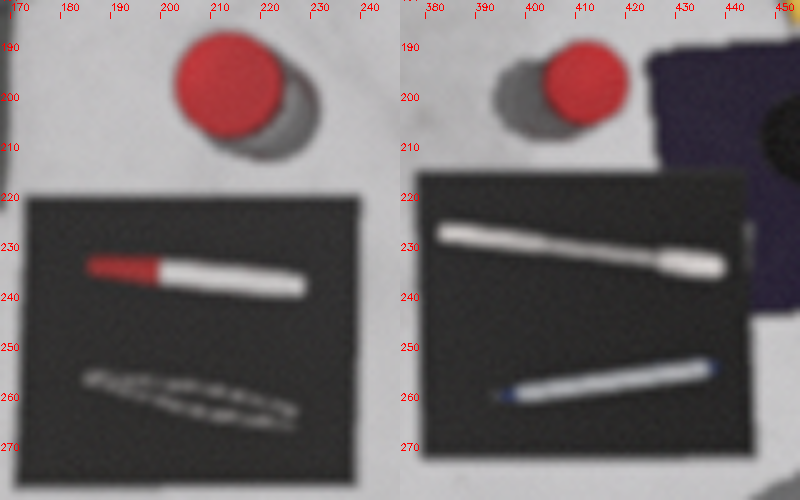

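View pics/trays.png

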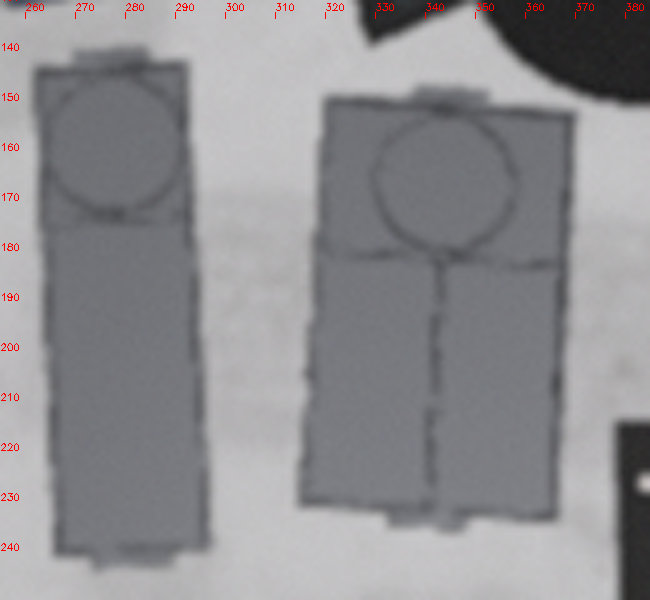

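```bash
cat > m.py <<'E'
from h import *
from scipy.optimize import least_squares
f=bot.grab_frame('top');a=f['frame'];np.save('top0.npy',a)
g=bot.grab_frame('side')
def c5(x,y): return np.array([255+(x+.5)/5-.5,130+(y+.5)/5-.5])
def tray(cs,L,W):
    P=np.array([[L/2,W/2],[L/2,-W/2],[-L/2,W/2],[-L/2,-W/2]])
    X=np.array([onz(f,c5(*c),.017)[:2] for c in cs])
    def r(p):
        c,s=np.cos(p[2]),np.sin(p[2]);return (P@np.array([[c,s],[-s,c]])+p[:2]-X).ravel()
    o=least_squares(r,[.5,0,0]);return o.x,np.abs(o.fun).max()
print('narrow',tray([(36,68),(188,63),(55,556),(210,548)],.318,.1))
print('wide',tray([(326,97),(576,111),(299,506),(556,519)],.268,.164))
b=a.astype(int);red=((b[...,2]>130)&(b[...,1]<90)&(b[...,0]<90)).astype(np.uint8)
for n,(x0,y0,x1,y1),z,h in(('tall',(195,180,235,215),.134,.0325),('small',(395,180,430,215),.098,.027)):
    m=np.zeros_like(red);m[y0:y1,x0:x1]=red[y0:y1,x0:x1]
    c,r=cv2.minEnclosingCircle(cv2.findNonZero(m));mm=cv2.moments(m,True);c=(mm['m10']/mm['m00'],mm['m01']/mm['m00'])
    X=onz(f,c,z);print(n,c,X,'r est',np.sqrt(mm['m00']/np.pi)/440*np.linalg.norm(X-ray(f,c)[0]), 'side px',proj(g,X))
def tool(n,box,zt,cap=0):
    x0,y0,x1,y1=box;s=b[y0:y1,x0:x1];w=s.max(2)-55;ys,xs=np.nonzero(w>25)
    P=np.array([onz(f,(x+x0,y+y0),zt)[:2] for x,y in zip(xs,ys)])
    (cx,cy),(ww,hh),_=cv2.minAreaRect((P*1000).astype(np.float32))
    d=np.linalg.svd(P-P.mean(0))[2][0];d=d*np.sign(d[1]);q=(P-P.mean(0))@d
    pm=P.mean(0)+d*(q.max()+q.min())/2
    print(n,'mid',pm,'rectmid',cx,cy,'len',np.ptp(q),'w',ww,hh,'yaw of y-axis deg',np.degrees(np.arctan2(-d[0],d[1])),'dist',np.linalg.norm(pm))
tool('marker',(180,225,232,245),.014)
tool('forceps',(180,250,232,270),.014)
tool('spatula',(378,220,440,240),.012)
tool('ballpoint',(385,247,440,265),.012)
E
python3 m.py
```

```text
narrow (array([0.58013446, 0.07644132, 0.04679194]), np.float64(0.0025675113601051347))
wide (array([ 0.57937112, -0.12614425, -0.06542775]), np.float64(0.002623486931356278))
tall (213.35276073619633, 196.48159509202455) [0.54512477 0.25910881 0.134     ] r est 0.030439272249557756 side px [244.63771871 249.17209775]
small (411.75252525252523, 196.22727272727272) [ 0.5495994  -0.32856355  0.098     ] r est 0.02447902559601221 side px [350.96004843 142.4762072 ]
marker mid [0.44088357 0.30228885] rectmid 440.8572692871094 302.2936706542969 len 0.13982965249626317 w 139.81932067871094 19.97795867919922 yaw of y-axis deg -6.044953509639037 dist 0.5345623149977397
forceps mid [0.36519068 0.30541525] rectmid 364.74993896484375 305.4548645019531 len 0.13026399694826196 w 130.29550170898438 19.290918350219727 yaw of y-axis deg -11.139008117531663 dist 0.4760700678642264
spatula mid [ 0.45535246 -0.33452145] rectmid 453.3714904785156 -335.1133117675781 len 0.19726752619304153 w 194.43606567382812 60.393306732177734 yaw of y-axis deg -6.1509986778350765 dist 0.5650225370024162
ballpoint mid [ 0.37173428 -0.35789117] rectmid 371.8953552246094 -357.8694152832031 len 0.1317333773403811 w 14.206398010253906 131.73638916015625 yaw of y-axis deg 7.272360764112058 dist 0.5160159575706076
```

```bash
cat > tri.py <<'E'
from h import *
f=bot.grab_frame('top');g=bot.grab_frame('side')
def tri(u,v):
    c,d=ray(f,u);e,k=ray(g,v);d/=np.linalg.norm(d);k/=np.linalg.norm(k)
    s=np.linalg.lstsq(np.c_[d,-k],e-c,rcond=None)[0];p,q=c+d*s[0],e+k*s[1];return (p+q)/2,np.linalg.norm(p-q)
print('camtop',ray(f,(0,0))[0],'camside',ray(g,(0,0))[0])
print('mon low corner',tri((330,135),(262,165)));print('mon hi',tri((323,76),(221,82)));print('mon hi2',tri((480,8),(275,15)))
a,b=[onz(f,p,.011) for p in((382.6,226),(440,233.2))];d=(a-b)[:2];print('spatula',(a+b)/2,np.linalg.norm(d),np.degrees(np.arctan2(-d[0],d[1])))
for n,X in(('flasktop',tri((209,143),(193,232))),):print(n,X)
# reproject check
for n,X in (('spat ends',a),('',b),('narrow well',[.58+.107,.076+.005,.015]),('marker',[.441,.302,.014]),('forceps',[.365,.305,.012])):print(n,proj(g,X))
E
python3 tri.py
```

```text
camtop [ 0.36224847 -0.01982656  1.40576951] camside [0.08110911 0.72869186 0.80408911]
mon low corner (array([ 0.73983579, -0.08376855,  0.09675953]), np.float64(0.0004263984603781288))
mon hi (array([ 0.81596627, -0.05356917,  0.36168278]), np.float64(0.0045957371658017845))
mon hi2 (array([ 0.9228052 , -0.43600226,  0.43408009]), np.float64(0.05761794705554945))
spatula [ 0.45481569 -0.3442418   0.011     ] 0.18402047536007585 -7.360806248020208
flasktop (array([0.69976203, 0.27232144, 0.13183638]), np.float64(0.012907513532690673))
spat ends [363.07944134 182.36227052]
 [390.04359103 156.71860556]
narrow well [247.71278819 221.36067183]
marker [276.57901875 311.64321217]
forceps [304.01969632 326.5996581 ]
```

```bash
cat > go.py <<'E'
import sys,numpy as np
from workcell import bot
from scipy.spatial.transform import Rotation as Ro
s=bot.observe();p=s['position'];R=Ro.from_euler('xyz',s['tool_rot'])
print('t',s['clock'],'p',p.round(4),'rpy',np.degrees(s['tool_rot']).round(2),'F',s['force'].round(1),'w',round(s['grip_width'],4),'ff',s['finger_force'],'q7',s['qpos'][6].round(2))
for a in sys.argv[1:]:
    x,y,z,psi=map(float,a.split(','))
    T=Ro.from_euler('xyz',[np.pi,0,np.radians(psi)])
    print(a,(R.inv().apply([x-p[0],y-p[1],z-p[2]])*100).round(2),np.degrees((R.inv()*T).as_rotvec()).round(2))
E
python3 go.py .455,-.344,.2,82.6
```

```text
t 0.3 p [ 0.2363 -0.5785  0.2311] rpy [-179.98    0.     22.22] F [-0.5 -0.5  0. ] w 0.0851 ff 0.0 q7 -0.11
.455,-.344,.2,82.6 [ 29.12 -13.44   3.12] [-2.000e-02 -1.000e-02 -6.038e+01]
```

Emit:
servo_tool(plan=[[4, 29.1, -13.4, 3.1, 0, 0, -60.4], [4, 29.1, -13.4, 3.1, 0, 0, -60.4], [4, 29.1, -13.4, 3.1, 0, 0, -60.4], [4, 29.1, -13.4, 3.1, 0, 0, -60.4], [4, 29.1, -13.4, 3.1, 0, 0, -60.4], [4, 29.1, -13.4, 3.1, 0, 0, -60.4], [4, 29.1, -13.4, 3.1, 0, 0, -60.4], [4, 29.1, -13.4, 3.1, 0, 0, -60.4], [4, 29.1, -13.4, 3.1, 0, 0, -60.4], [4, 29.1, -13.4, 3.1, 0, 0, -60.4]])

```text
clock: 1.3
position: [0.4542, -0.3456, 0.2003]
tool_rot: [-3.141, 0.0, 1.438]
force: [-0.6, -0.5, 0.1]
grip_width: 0.0399
finger_force: 0.0
```

```bash
python3 go.py .455,-.344,.06,82.6 .455,-.344,.008,82.6
python3 - <<'E'
from h import *
f=bot.grab_frame('top');crop(f['frame'],355,170,485,280,5,'pics/c1.png')
E
```

```text
t 1.3 p [ 0.4542 -0.3456  0.2003] rpy [-1.7998e+02  3.0000e-02  8.2410e+01] F [-0.6 -0.5  0.1] w 0.0399 ff 0.0 q7 0.23
.455,-.344,.06,82.6 [ 0.18  0.06 14.03] [-0.02  0.03 -0.19]
.455,-.344,.008,82.6 [ 0.18  0.06 19.23] [-0.02  0.03 -0.19]
```

Emit:
servo_tool(plan=[[4, 0.2, 0, 5, 0, 0, 0], [4, 0.2, 0, 10, 0, 0, 0], [4, 0.2, 0, 14, 0, 0, 0], [4, 0.2, 0, 16, 0, 0, 0], [4, 0.2, 0, 17.2, 0, 0, 0], [4, 0.2, 0, 18, 0, 0, 0], [4, 0.2, 0, 18.6, 0, 0, 0], [4, 0.2, 0, 19, 0, 0, 0], [4, 0.2, 0, 19, 0, 0, 0], [4, 0.2, 0, 19, 0, 0, 0]], force=80)

```text
clock: 2.35
position: [0.4556, -0.3428, 0.0109]
tool_rot: [3.141, 0.0, 1.442]
force: [-0.4, -1.1, -0.2]
grip_width: 0.04
finger_force: 0.0
```

Run:
```python
from h import *
f=bot.grab_frame('top');crop(f['frame'],370,190,450,270,5,'pics/a.png')
g=bot.grab_frame('side');crop(g['frame'],340,120,420,200,5,'pics/b.png')
cv2.imwrite('pics/c1.png',np.hstack([cv2.imread('pics/a.png'),cv2.imread('pics/b.png')]))
```

```text
(no output)
```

View pics/c1.png

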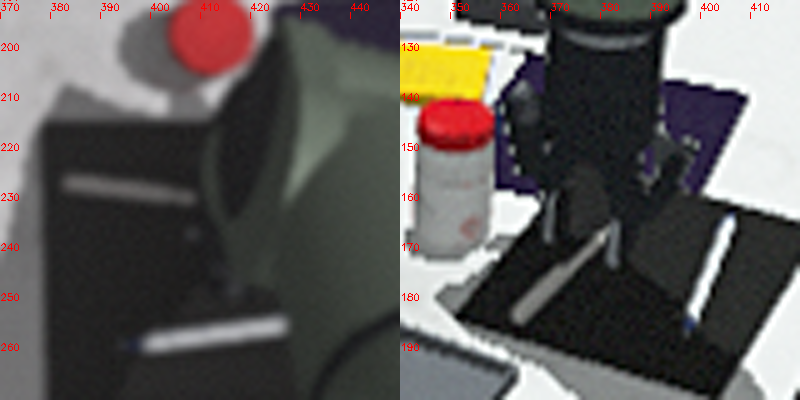

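The spatula lies between the fingers (top ~ (407,229), side ~ (380,165)). Lower 3 mm and close.

Emit:
servo_tool(plan=[[4, 0, 0, 0.3, 0, 0, 0], [4, 0, 0, 0.3, 0, 0, 0], [0.5, 0, 0, 0.3, 0, 0, 0], [0.5, 0, 0, 0.3, 0, 0, 0], [0.5, 0, 0, 0.3, 0, 0, 0], [0.5, 0, 0, 0.3, 0, 0, 0], [0.5, 0, 0, 0.3, 0, 0, 0], [0.5, 0, 0, 0.3, 0, 0, 0], [0.5, 0, 0, 0.3, 0, 0, 0]], force=80)

```text
clock: 3.35
position: [0.4553, -0.3425, 0.0076]
tool_rot: [3.142, 0.0, 1.442]
force: [-1.9, 1.1, 5.3]
grip_width: 0.0068
finger_force: 78.6
```

```bash
python3 go.py .4556,-.3428,.15,82.6
```

```text
t 3.35 p [ 0.4553 -0.3425  0.0076] rpy [180.     0.    82.62] F [-1.9  1.1  5.3] w 0.0068 ff 78.57559561729431 q7 0.12
.4556,-.3428,.15,82.6 [ -0.03   0.03 -14.24] [0.   0.   0.02]
```

Emit:
servo_tool(plan=[[0.5, 0, 0, -0.7, 0, 0, 0], [0.5, 0, 0, -2, 0, 0, 0], [0.5, 0, 0, -4, 0, 0, 0], [0.5, 0, 0, -6.5, 0, 0, 0], [0.5, 0, 0, -9, 0, 0, 0], [0.5, 0, 0, -11.5, 0, 0, 0], [0.5, 0, 0, -13, 0, 0, 0], [0.5, 0, 0, -14, 0, 0, 0], [0.5, 0, 0, -14, 0, 0, 0]])

```text
clock: 4.25
position: [0.4558, -0.3429, 0.1489]
tool_rot: [3.14, 0.001, 1.442]
force: [-0.2, -0.1, -0.8]
grip_width: 0.0065
finger_force: 78.6
```

```bash
python3 go.py .530,.0741,.15,2.7
python3 - <<'E'
from h import *
f=bot.grab_frame('top');crop(f['frame'],370,180,450,260,5,'pics/a.png')
g=bot.grab_frame('side');crop(g['frame'],320,80,400,160,5,'pics/b.png')
cv2.imwrite('pics/c2.png',np.hstack([cv2.imread('pics/a.png'),cv2.imread('pics/b.png')]))
E
```

```text
t 4.25 p [ 0.4558 -0.3429  0.1489] rpy [1.7988e+02 7.0000e-02 8.2610e+01] F [-0.2 -0.1 -0.8] w 0.0065 ff 78.58345359563828 q7 0.2
.530,.0741,.15,2.7 [42.31  2.   -0.15] [ 1.400e-01 -2.000e-02  7.991e+01]
```

View pics/c2.png

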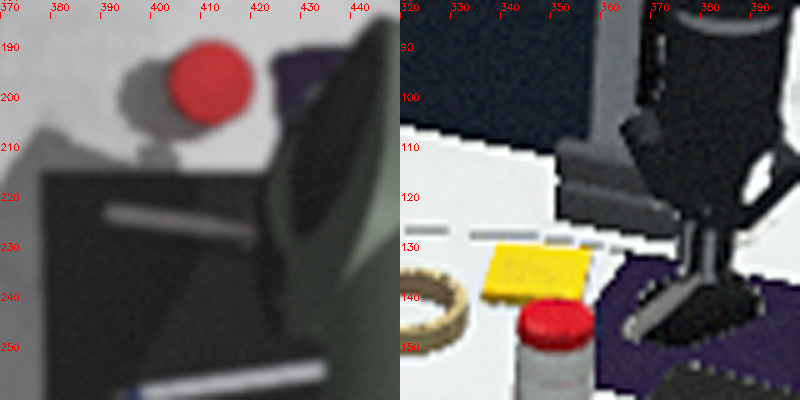

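Spatula held, about level (left end at top (391,223)).

Emit:
servo_tool(plan=[[0.5, 2, 0, 0, 0, 0, 4], [0.5, 6, 0.2, 0, 0, 0, 12], [0.5, 10, 0.5, 0, 0, 0, 20], [0.5, 15, 0.8, 0, 0, 0, 28], [0.5, 20, 1, 0, 0, 0, 36], [0.5, 25, 1.2, 0, 0, 0, 44], [0.5, 30, 1.4, 0, 0, 0, 52], [0.5, 35, 1.7, 0, 0, 0, 60], [0.5, 39, 1.9, 0, 0, 0, 68], [0.5, 41, 2, 0, 0, 0, 74]])

```text
clock: 5.35
position: [0.5275, 0.066, 0.1464]
tool_rot: [-3.141, 0.001, 0.149]
force: [0.4, -1.6, 0.7]
grip_width: 0.0067
finger_force: 78.6
```

```bash
python3 go.py .530,.0741,.06,2.7
```

```text
t 5.35 p [0.5275 0.066  0.1464] rpy [-1.7994e+02  6.0000e-02  8.5200e+00] F [ 0.4 -1.6  0.7] w 0.0067 ff 78.59820395708084 q7 -1.69
.530,.0741,.06,2.7 [ 0.37 -0.75  8.64] [-0.06  0.06  5.82]
```

Emit:
servo_tool(plan=[[0.5, 0.3, -0.7, 2, 0, 0, 3], [0.5, 0.3, -0.7, 4, 0, 0, 5.8], [0.5, 0.3, -0.7, 6, 0, 0, 5.8], [0.5, 0.3, -0.7, 8, 0, 0, 5.8], [0.5, 0.3, -0.7, 8.6, 0, 0, 5.8], [0.5, 0.3, -0.7, 8.6, 0, 0, 5.8], [0.5, 0.3, -0.7, 8.6, 0, 0, 5.8]])

```text
clock: 6.05
position: [0.5299, 0.0688, 0.0617]
tool_rot: [3.142, -0.0, 0.049]
force: [0.4, 0.5, 0.1]
grip_width: 0.0068
finger_force: 78.6
```

```bash
python3 go.py .530,.0741,.03,2.7 .530,.0741,.009,2.7;  python3 - <<'E'
from h import *
f=bot.grab_frame('top');crop(f['frame'],240,130,320,250,5,'pics/a.png')
g=bot.grab_frame('side');crop(g['frame'],210,180,350,280,5,'pics/b.png')
a=cv2.imread('pics/a.png')[:500,:];cv2.imwrite('pics/c3.png',np.hstack([a,cv2.imread('pics/b.png')])[:,:][:, 0:1100]);i=cv2.imread('pics/c3.png');cv2.imwrite('pics/c3.png',cv2.resize(i,None,fx=.72,fy=.72))
E
```

```text
t 6.05 p [0.5299 0.0688 0.0617] rpy [ 1.80e+02 -1.00e-02  2.81e+00] F [0.4 0.5 0.1] w 0.0068 ff 78.59552174806595 q7 -1.78
.530,.0741,.03,2.7 [ 0.04 -0.52  3.17] [ 0.   -0.01  0.11]
.530,.0741,.009,2.7 [ 0.04 -0.52  5.27] [ 0.   -0.01  0.11]
```

View pics/c3.png

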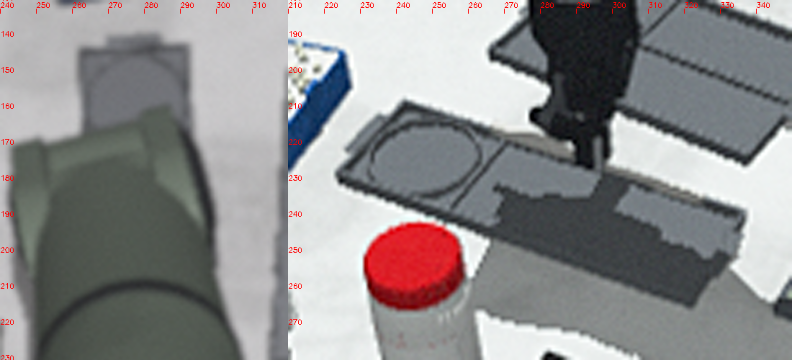

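Tray compartment is free below the gripper; the spatula blends with the grey shade. Lowering.

Emit:
servo_tool(plan=[[0.5, 0, -0.5, 1, 0, 0, 0], [0.5, 0, -0.5, 2, 0, 0, 0], [0.5, 0, -0.5, 3, 0, 0, 0], [0.5, 0, -0.5, 3.8, 0, 0, 0], [0.5, 0, -0.5, 4.5, 0, 0, 0], [0.5, 0, -0.5, 5, 0, 0, 0], [0.5, 0, -0.5, 5.2, 0, 0, 0], [0.5, 0, -0.5, 5.2, 0, 0, 0]])

```text
clock: 6.95
position: [0.5294, 0.0738, 0.0091]
tool_rot: [3.142, 0.0, 0.049]
force: [-0.2, -0.4, 0.3]
grip_width: 0.0069
finger_force: 78.6
```

```bash
python3 go.py .530,.0741,.008,2.7
```

```text
t 6.95 p [0.5294 0.0738 0.0091] rpy [1.80e+02 2.00e-02 2.81e+00] F [-0.2 -0.4  0.3] w 0.0069 ff 78.59740287065506 q7 -1.79
.530,.0741,.008,2.7 [ 0.06 -0.03  0.11] [0.   0.02 0.11]
```

Emit:
servo_tool(plan=[[0.5, 0, 0, 0.1, 0, 0, 0], [0.5, 0, 0, 0.15, 0, 0, 0], [3.5, 0, 0, 0.15, 0, 0, 0], [3.5, 0, 0, 0.15, 0, 0, 0], [3.5, 0, 0, 0.15, 0, 0, 0], [3.5, 0, 0, -1, 0, 0, 0], [3.5, 0, 0, -4, 0, 0, 0], [3.5, 0, 0, -9, 0, 0, 0], [3.5, 0, 0, -14, 0, 0, 0], [3.5, 0, 0, -18, 0, 0, 0]])

```text
clock: 7.95
position: [0.5296, 0.0738, 0.193]
tool_rot: [-3.141, -0.002, 0.049]
force: [0.5, 0.2, -0.8]
grip_width: 0.0348
finger_force: 0.0
```

```bash
python3 go.py .545,.259,.2,2.7
python3 - <<'E'
from h import *
g=bot.grab_frame('side');crop(g['frame'],210,180,350,280,5,'pics/c4.png')
E
```

```text
t 7.95 p [0.5296 0.0738 0.193 ] rpy [-1.7997e+02 -1.2000e-01  2.8100e+00] F [ 0.5  0.2 -0.8] w 0.0348 ff 0.0 q7 -1.78
.545,.259,.2,2.7 [  2.45 -18.42  -0.69] [-0.03 -0.12  0.11]
```

View pics/c4.png

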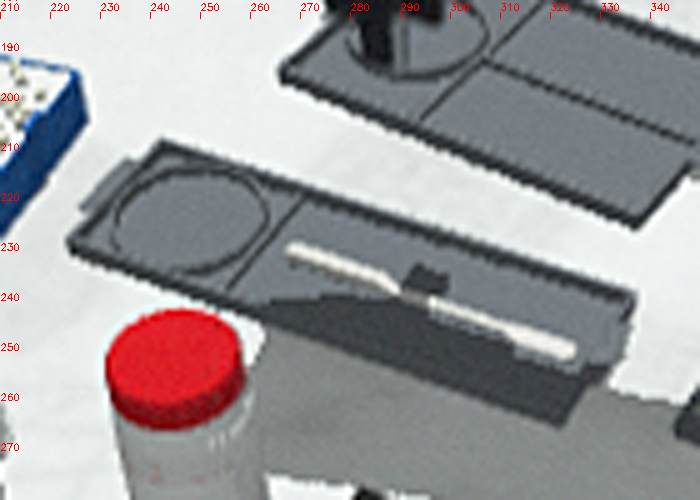

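Spatula lies in the compartment, ends at side (267,229) and (324,250). Check centring numerically and plan the jar.

Run:
```python
from h import *
g=bot.grab_frame('side')
for u in((267.1,228.7),(324.3,249.5)):
    X=onz(g,u,.012)[:2]-[.5801,.0764];c,s=np.cos(.0468),np.sin(.0468);print(np.array([[c,s],[-s,c]])@X)
b=g['frame'].astype(int);m=((b[...,2]>150)&(b[...,1]<60)&(b[...,0]<60));m=m.astype(np.uint8);m[:,:228]=0;m[:,262:]=0;m[:235]=0;m[270:]=0
x,y,w,h=cv2.boundingRect(m);print('lid top bbox',x,y,w,h)
for z in(.134,.134):
  print(proj(g,[.545,.259,z]))
  P=np.array([proj(g,[.545+.0325*np.cos(t),.259+.0325*np.sin(t),zz]) for t in np.linspace(0,6.28,60) for zz in(.134,.114)]);print(P.min(0),P.max(0))
```

```text
[ 0.04086881 -0.00053237]
[-0.14329025  0.00324158]
lid top bbox 231 242 27 20
[244.70968814 249.16013608]
[230.49455629 239.14296709] [259.80224855 265.61456134]
[244.70968814 249.16013608]
[230.49455629 239.14296709] [259.80224855 265.61456134]
```

Emit:
servo_tool(plan=[[8.5, 1, -4, -0.7, 0, 0, 0], [8.5, 2, -9, -0.7, 0, 0, 0], [8.5, 2.4, -14, -0.7, 0, 0, 0], [8.5, 2.4, -18.4, -0.7, 0, 0, 0], [8.5, 2.4, -18.4, -0.7, 0, 0, 0], [8.5, 2.4, -18.4, -0.7, 0, 0, 0]])

```text
clock: 8.65
position: [0.5438, 0.2597, 0.1963]
tool_rot: [3.141, 0.001, 0.051]
force: [1.3, -0.7, -0.3]
grip_width: 0.0847
finger_force: 0.0
```

```bash
python3 go.py .545,.259,.097,2.7
python3 - <<'E'
from h import *
g=bot.grab_frame('side');crop(g['frame'],190,180,310,300,5,'pics/c5.png')
E
```

```text
t 8.65 p [0.5438 0.2597 0.1963] rpy [1.7999e+02 3.0000e-02 2.9300e+00] F [ 1.3 -0.7 -0.3] w 0.0847 ff 0.0 q7 -2.08
.545,.259,.097,2.7 [0.12 0.07 9.93] [0.01 0.03 0.23]
```

View pics/c5.png

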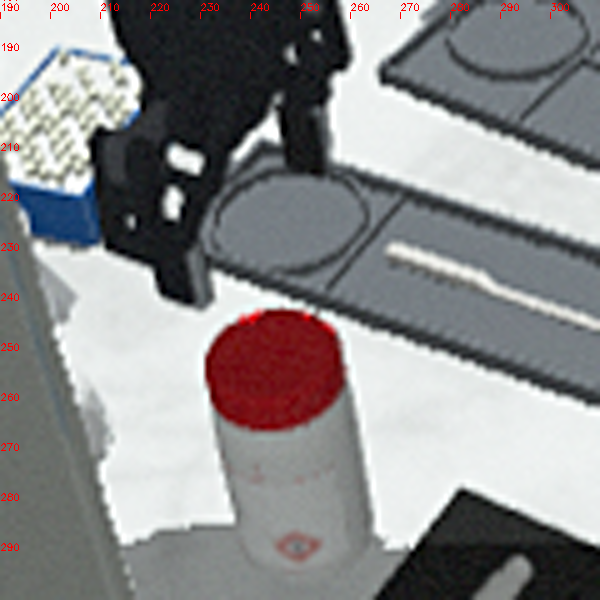

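Jar lid spans side x 231–258, between the fingers. Descend and grip.

Emit:
servo_tool(plan=[[8.5, 0.1, 0.1, 3, 0, 0, 0], [8.5, 0.1, 0.1, 5, 0, 0, 0], [8.5, 0.1, 0.1, 7, 0, 0, 0], [8.5, 0.1, 0.1, 8.5, 0, 0, 0], [8.5, 0.1, 0.1, 10, 0, 0, 0], [8.5, 0.1, 0.1, 10.2, 0, 0, 0], [8.5, 0.1, 0.1, 10.2, 0, 0, 0]], force=60)

```text
clock: 9.4
position: [0.5455, 0.2577, 0.0943]
tool_rot: [3.141, 0.0, 0.049]
force: [0.4, -0.3, 0.7]
grip_width: 0.085
finger_force: 0.0
```

Emit:
servo_tool(plan=[[7.5, 0, 0, 0, 0, 0, 0], [7, 0, 0, 0, 0, 0, 0], [6.7, 0, 0, 0, 0, 0, 0], [6.4, 0, 0, 0, 0, 0, 0], [6, 0, 0, 0, 0, 0, 0], [5.5, 0, 0, 0, 0, 0, 0], [5.5, 0, 0, 0, 0, 0, 0], [5.5, 0, 0, 0, 0, 0, 0]])

```text
clock: 10.2
position: [0.546, 0.2583, 0.0952]
tool_rot: [-3.141, -0.001, 0.049]
force: [-0.9, 0.5, 9.4]
grip_width: 0.0632
finger_force: 63.4
```

```bash
python3 go.py .545,.259,.16,2.7 .6868,.0814,.16,2.7
```

```text
t 10.2 p [0.546  0.2583 0.0952] rpy [-1.7996e+02 -8.0000e-02  2.8200e+00] F [-0.9  0.5  9.4] w 0.0632 ff 63.360279434584754 q7 -2.09
.545,.259,.16,2.7 [-0.09 -0.08 -6.48] [-0.04 -0.08  0.12]
.6868,.0814,.16,2.7 [13.2  18.35 -6.48] [-0.04 -0.08  0.12]
```

Emit:
servo_tool(plan=[[5.5, 0, 0, -0.5, 0, 0, 0], [5.5, 0, 0, -1.5, 0, 0, 0], [5.5, 0, 0, -3, 0, 0, 0], [5.5, 0, 0, -4.5, 0, 0, 0], [5.5, 0, 0, -6, 0, 0, 0], [5.5, 0, 0, -6.5, 0, 0, 0], [5.5, 0, 0, -6.5, 0, 0, 0]])

```text
clock: 10.9
position: [0.5459, 0.2581, 0.1605]
tool_rot: [-3.141, -0.002, 0.049]
force: [0.1, 0.8, -1.9]
grip_width: 0.0631
finger_force: 65.9
```

Emit:
servo_tool(plan=[[5.5, 0.7, 1, 0, 0, 0, 0], [5.5, 2, 3, 0, 0, 0, 0], [5.5, 4, 5.5, 0, 0, 0, 0], [5.5, 6, 8.5, 0, 0, 0, 0], [5.5, 8, 11.5, 0, 0, 0, 0], [5.5, 10, 14.3, 0, 0, 0, 0], [5.5, 12, 16.5, 0, 0, 0, 0], [5.5, 13, 18, 0, 0, 0, 0], [5.5, 13.2, 18.4, 0, 0, 0, 0], [5.5, 13.2, 18.4, 0, 0, 0, 0]])

```text
clock: 11.9
position: [0.686, 0.0801, 0.1586]
tool_rot: [-3.142, 0.001, 0.049]
force: [-0.2, 1.0, -1.7]
grip_width: 0.0634
finger_force: 66.0
```

```bash
python3 go.py .6868,.0814,.16,2.7
python3 - <<'E'
from h import *
f=bot.grab_frame('top');crop(f['frame'],240,130,320,230,5,'pics/a.png')
g=bot.grab_frame('side');crop(g['frame'],210,130,290,230,5,'pics/b.png')
cv2.imwrite('pics/c6.png',np.hstack([cv2.imread('pics/a.png'),cv2.imread('pics/b.png')]))
E
```

```text
t 11.9 p [0.686  0.0801 0.1586] rpy [-1.80e+02  6.00e-02  2.78e+00] F [-0.2  1.  -1.7] w 0.0634 ff 65.95844527866629 q7 -1.74
.6868,.0814,.16,2.7 [ 0.09 -0.13 -0.14] [-0.    0.06  0.08]
```

View pics/c6.png

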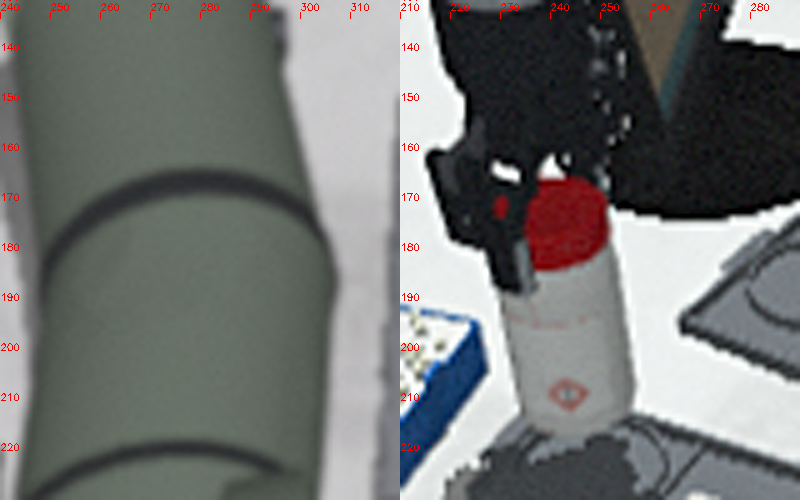

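Jar upright over the well. Lower it.

Emit:
servo_tool(plan=[[5.5, 0.1, -0.1, 1.5, 0, 0, 0], [5.5, 0.1, -0.1, 3, 0, 0, 0], [5.5, 0.1, -0.1, 4, 0, 0, 0], [5.5, 0.1, -0.1, 4.7, 0, 0, 0], [5.5, 0.1, -0.1, 5.2, 0, 0, 0], [5.5, 0.1, -0.1, 5.5, 0, 0, 0], [5.5, 0.1, -0.1, 5.5, 0, 0, 0]])

```text
clock: 12.7
position: [0.6873, 0.0816, 0.104]
tool_rot: [-3.142, 0.0, 0.049]
force: [-0.8, 0.6, -1.6]
grip_width: 0.0629
finger_force: 66.0
```

```bash
python3 go.py .6868,.0814,.101,2.7
python3 - <<'E'
from h import *
g=bot.grab_frame('side');crop(g['frame'],200,150,320,250,6,'pics/c7.png')
E
```

```text
t 12.7 p [0.6873 0.0816 0.104 ] rpy [-1.80e+02  1.00e-02  2.81e+00] F [-0.8  0.6 -1.6] w 0.0629 ff 65.96452235002639 q7 -1.74
.6868,.0814,.101,2.7 [-0.05  0.02  0.3 ] [-0.    0.01  0.11]
```

View pics/c7.png

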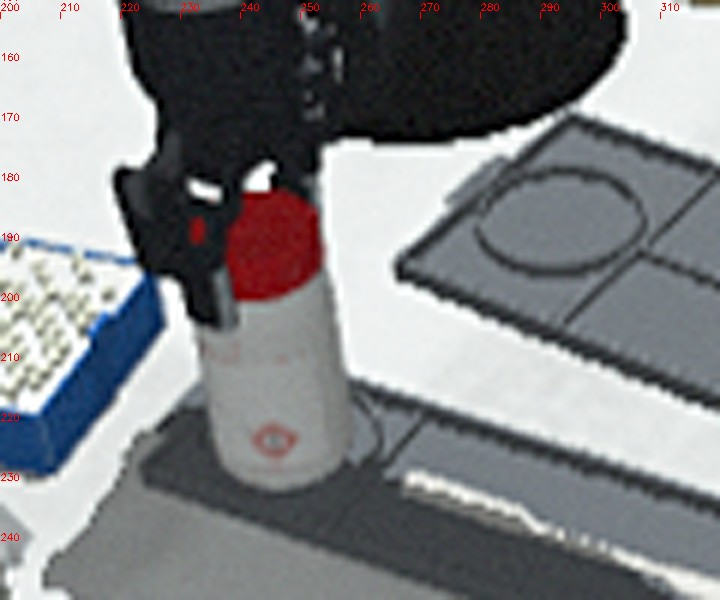

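Jar sits in the ring just above the floor. Set down, release, rise.

Emit:
servo_tool(plan=[[5.5, 0, 0, 0.15, 0, 0, 0], [5.5, 0, 0, 0.3, 0, 0, 0], [5.5, 0, 0, 0.35, 0, 0, 0], [5.5, 0, 0, 0.35, 0, 0, 0]])

```text
clock: 13.15
position: [0.6876, 0.0817, 0.1012]
tool_rot: [-3.141, -0.001, 0.049]
force: [0.3, 0.2, 3.5]
grip_width: 0.063
finger_force: 66.6
```

Emit:
servo_tool(plan=[[6.6, 0, 0, 0, 0, 0, 0], [7.2, 0, 0, 0, 0, 0, 0], [8.5, 0, 0, 0, 0, 0, 0], [8.5, 0, 0, 0, 0, 0, 0], [8.5, 0, 0, -1, 0, 0, 0], [8.5, 0, 0, -3, 0, 0, 0], [8.5, 0, 0, -6, 0, 0, 0], [8.5, 0, 0, -10, 0, 0, 0], [8.5, 0, 0, -12, 0, 0, 0], [8.5, 0, 0, -12, 0, 0, 0]])

```text
clock: 14.15
position: [0.6887, 0.0818, 0.2251]
tool_rot: [-3.141, -0.005, 0.049]
force: [0.8, -0.5, -0.5]
grip_width: 0.0848
finger_force: 0.0
```

```bash
python3 go.py .47,.2,.2,40  .365,.3055,.15,78.9
python3 - <<'E'
from h import *
g=bot.grab_frame('side')
b=g['frame'].astype(int);m=((b[...,2]>110)&(b[...,1]<60)&(b[...,0]<60)).astype(np.uint8);m[:,:215]=0;m[:,275:]=0;m[:170]=0;m[220:]=0
print(cv2.boundingRect(m))
P=np.array([proj(g,[.6868+.0325*np.cos(t),.0814+.0325*np.sin(t),zz]) for t in np.linspace(0,6.28,60) for zz in(.140,.120)]);print(P.min(0),P.max(0))
E
```

```text
t 14.15 p [0.6887 0.0818 0.2251] rpy [-179.96   -0.31    2.81] F [ 0.8 -0.5 -0.5] w 0.0848 ff 0.0 q7 -1.74
.47,.2,.2,40 [-21.28 -12.88   2.4 ] [  0.06  -0.32 -37.19]
.365,.3055,.15,78.9 [-31.28 -23.92   7.36] [  0.17  -0.29 -76.09]
(230, 183, 23, 19)
[229.57927469 180.58529214] [254.49025448 201.01692462]
```

Emit:
servo_tool(plan=[[4, -2, -1.5, 0, 0, 0, -5], [4, -5, -4, 1, 0, 0, -12], [4, -9, -7, 2, 0, 0, -20], [4, -13, -10, 2, 0, 0, -28], [4, -17, -13, 3, 0, 0, -36], [4, -21, -16, 3, 0, 0, -44], [4, -25, -19, 3, 0, 0, -52], [4, -28, -21.5, 3, 0, 0, -60], [4, -30, -23, 3, 0, 0, -68], [4, -31.3, -23.9, 3, 0, 0, -76]])

```text
clock: 15.2
position: [0.3608, 0.306, 0.1906]
tool_rot: [-3.141, 0.0, 1.384]
force: [0.9, -1.1, 0.4]
grip_width: 0.0401
finger_force: 0.0
```

```bash
python3 go.py .365,.3055,.15,78.9
```

```text
t 15.2 p [0.3608 0.306  0.1906] rpy [-1.7996e+02  2.0000e-02  7.9290e+01] F [ 0.9 -1.1  0.4] w 0.0401 ff 0.0 q7 -1.22
.365,.3055,.15,78.9 [0.03 0.42 4.06] [-0.04  0.02  0.39]
```

Emit:
servo_tool(plan=[[4, 0, 0.3, 4, 0, 0, 0], [4, 0, 0.3, 8, 0, 0, 0], [4, 0, 0.3, 12, 0, 0, 0], [4, 0, 0.3, 14, 0, 0, 0], [4, 0, 0.3, 14, 0, 0, 0], [4, 0, 0.3, 14, 0, 0, 0]], force=60)

```text
clock: 15.8
position: [0.3656, 0.3044, 0.051]
tool_rot: [-3.141, 0.001, 1.376]
force: [0.4, 0.8, 0.3]
grip_width: 0.0401
finger_force: 0.0
```

```bash
python3 go.py .365,.3055,.009,78.9;python3 - <<'E'
from h import *
f=bot.grab_frame('top');crop(f['frame'],170,210,250,290,5,'pics/a.png')
g=bot.grab_frame('side');crop(g['frame'],250,280,330,360,5,'pics/b.png')
cv2.imwrite('pics/c8.png',np.hstack([cv2.imread('pics/a.png'),cv2.imread('pics/b.png')]))
E
```

```text
t 15.8 p [0.3656 0.3044 0.051 ] rpy [-1.7997e+02  3.0000e-02  7.8840e+01] F [0.4 0.8 0.3] w 0.0401 ff 0.0 q7 -1.37
.365,.3055,.009,78.9 [ 0.1  -0.08  4.2 ] [-0.03  0.03 -0.06]
```

View pics/c8.png

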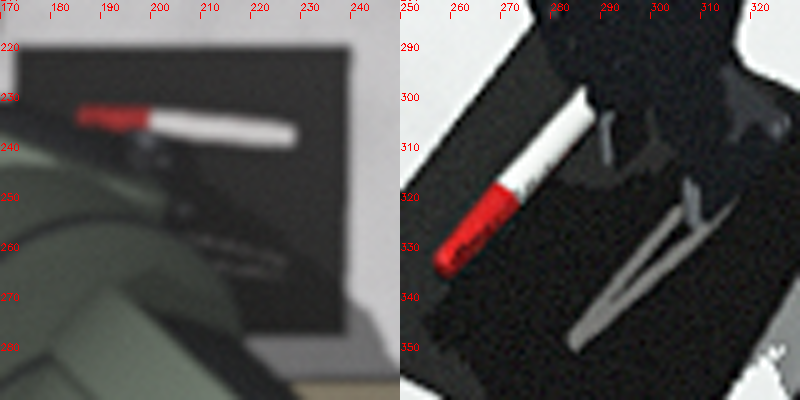

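Forceps run from side (284,349) up to ~(320,303); midpoint matches estimate. Descend and grip.

Emit:
servo_tool(plan=[[4, 0.1, 0, 1.5, 0, 0, 0], [4, 0.1, 0, 3, 0, 0, 0], [4, 0.1, 0, 3.8, 0, 0, 0], [4, 0.1, 0, 4.2, 0, 0, 0], [4, 0.1, 0, 4.2, 0, 0, 0], [3, 0.1, 0, 4.2, 0, 0, 0], [1, 0.1, 0, 4.2, 0, 0, 0], [1, 0.1, 0, 4.2, 0, 0, 0], [1, 0.1, 0, 4.2, 0, 0, 0], [1, 0.1, 0, 4.2, 0, 0, 0]], force=60)

```text
clock: 16.9
position: [0.3663, 0.3055, 0.0095]
tool_rot: [3.141, -0.001, 1.376]
force: [-2.1, -1.8, 12.0]
grip_width: 0.0131
finger_force: 58.5
```

Emit:
servo_tool(plan=[[1, 0, 0, 0, 0, 0, 0], [1, 0, 0, -0.5, 0, 0, 0], [1, 0, 0, -2, 0, 0, 0], [1, 0, 0, -4, 0, 0, 0], [1, 0, 0, -7, 0, 0, 0], [1, 0, 0, -10, 0, 0, 0], [1, 0, 0, -13, 0, 0, 0], [1, 0, 0, -14, 0, 0, 0], [1, 0, 0, -14, 0, 0, 0]])

```text
clock: 17.8
position: [0.3668, 0.3056, 0.1502]
tool_rot: [3.14, -0.002, 1.375]
force: [0.6, -0.8, -1.2]
grip_width: 0.0128
finger_force: 58.7
```

```bash
python3 - <<'E'
import numpy as np
c,s=np.cos(-.0654),np.sin(-.0654)
for p in((-.05,.04),(-.05,-.04),(.082,0)):print(.5794+c*p[0]-s*p[1],-.1261+s*p[0]+c*p[1])
E
python3 go.py .532,-.083,.15,-3.75
```

```text
0.5321210264497407 -0.08291784326792052
0.5268927553357192 -0.16274681783955264
0.661224698935923 -0.13145897789187197
t 17.8 p [0.3668 0.3056 0.1502] rpy [ 1.7989e+02 -1.2000e-01  7.8790e+01] F [ 0.6 -0.8 -1.2] w 0.0128 ff 58.699647188186646 q7 -1.27
.532,-.083,.15,-3.75 [-3.491e+01  2.377e+01 -1.000e-02] [ 1.000e-02 -1.800e-01  8.254e+01]
```

Emit:
servo_tool(plan=[[1, -1, 1, 0, 0, 0, 4], [1, -4, 3, 0, 0, 0, 11], [1, -8, 5, 0, 0, 0, 19], [1, -12, 8, 0, 0, 0, 27], [1, -16, 11, 0, 0, 0, 35], [1, -20, 14, 0, 0, 0, 43], [1, -24, 17, 0, 0, 0, 51], [1, -28, 19.5, 0, 0, 0, 59], [1, -32, 22, 0, 0, 0, 67], [1, -34, 23.3, 0, 0, 0, 75]])

```text
clock: 18.8
position: [0.5285, -0.0787, 0.1475]
tool_rot: [3.14, 0.002, 0.054]
force: [-0.5, 1.6, 0.3]
grip_width: 0.0127
finger_force: 58.7
```

```bash
python3 go.py .532,-.083,.06,-3.75
```

```text
t 18.8 p [ 0.5285 -0.0787  0.1475] rpy [1.7989e+02 1.1000e-01 3.0900e+00] F [-0.5  1.6  0.3] w 0.0127 ff 58.68950866162777 q7 -1.49
.532,-.083,.06,-3.75 [0.35 0.43 8.75] [0.11 0.1  6.84]
```

Emit:
servo_tool(plan=[[1, 0.3, 0.6, 2, 0, 0, 4], [1, 0.3, 0.6, 4, 0, 0, 6.8], [1, 0.3, 0.6, 6, 0, 0, 6.8], [1, 0.3, 0.6, 8, 0, 0, 6.8], [1, 0.3, 0.6, 8.7, 0, 0, 6.8], [1, 0.3, 0.6, 8.7, 0, 0, 6.8], [1, 0.3, 0.6, 8.7, 0, 0, 6.8]])

```text
clock: 19.5
position: [0.5321, -0.0795, 0.062]
tool_rot: [3.141, 0.0, -0.053]
force: [-0.3, -0.1, 0.6]
grip_width: 0.0125
finger_force: 58.7
```

```bash
python3 go.py .532,-.083,.01,-3.75
```

```text
t 19.5 p [ 0.5321 -0.0795  0.062 ] rpy [179.98   0.    -3.04] F [-0.3 -0.1  0.6] w 0.0125 ff 58.69343541562557 q7 -1.58
.532,-.083,.01,-3.75 [0.01 0.34 5.2 ] [0.02 0.   0.71]
```

Emit:
servo_tool(plan=[[1, 0, 0.3, 1.2, 0, 0, 0.7], [1, 0, 0.3, 2.4, 0, 0, 0.7], [1, 0, 0.3, 3.5, 0, 0, 0.7], [1, 0, 0.3, 4.3, 0, 0, 0.7], [1, 0, 0.3, 4.8, 0, 0, 0.7], [1, 0, 0.3, 5.2, 0, 0, 0.7], [1, 0, 0.3, 5.2, 0, 0, 0.7], [1, 0, 0.3, 5.2, 0, 0, 0.7]])

```text
clock: 20.3
position: [0.5321, -0.0821, 0.0099]
tool_rot: [-3.142, -0.0, -0.064]
force: [0.4, -0.4, 0.0]
grip_width: 0.0131
finger_force: 58.7
```

Emit:
servo_tool(plan=[[2, 0, 0, 0, 0, 0, 0], [3, 0, 0, 0, 0, 0, 0], [3, 0, 0, 0, 0, 0, 0], [3, 0, 0, -0.5, 0, 0, 0], [3, 0, 0, -2, 0, 0, 0], [3, 0, 0, -5, 0, 0, 0], [3, 0, 0, -9, 0, 0, 0], [3, 0, 0, -14, 0, 0, 0], [3, 0, 0, -16, 0, 0, 0], [3, 0, 0, -16, 0, 0, 0]])

```text
clock: 21.3
position: [0.5334, -0.0824, 0.1741]
tool_rot: [-3.141, -0.006, -0.065]
force: [0.6, -0.6, -0.3]
grip_width: 0.0302
finger_force: 0.0
```

```bash
python3 go.py .441,.302,.19,84 ;python3 - <<'E'
from h import *
g=bot.grab_frame('side');crop(g['frame'],220,150,370,250,5,'pics/c9.png')
E
```

```text
t 21.3 p [ 0.5334 -0.0824  0.1741] rpy [-179.99   -0.35   -3.7 ] F [ 0.6 -0.6 -0.3] w 0.0302 ff 0.0 q7 -1.58
.441,.302,.19,84 [-11.69 -37.76  -1.66] [  0.26  -0.28 -87.7 ]
```

View pics/c9.png

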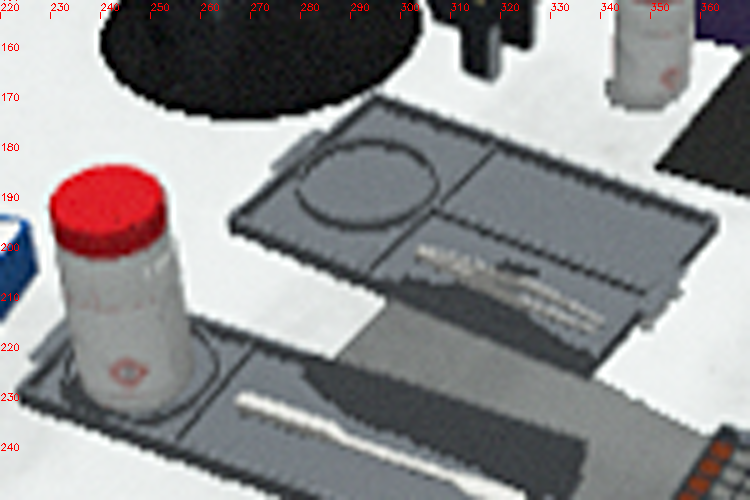

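Forceps in the left compartment, ends at side (304,200) and (340,214); jar stands in the well. Next, the marker.

Emit:
servo_tool(plan=[[4, -0.5, -2, -1, 0, 0, -5], [4, -1.5, -6, -1.6, 0, 0, -13], [4, -3, -10, -1.6, 0, 0, -21], [4, -4.5, -14, -1.6, 0, 0, -29], [4, -6, -18.5, -1.6, 0, 0, -37], [4, -7, -23, -1.6, 0, 0, -45], [4, -8.5, -27.5, -1.6, 0, 0, -53], [4, -10, -32, -1.6, 0, 0, -61], [4, -11, -36, -1.6, 0, 0, -69], [4, -11.7, -37.8, -1.6, 0, 0, -77]])

```text
clock: 22.35
position: [0.4376, 0.3061, 0.1852]
tool_rot: [-3.14, -0.0, 1.289]
force: [0.5, -0.5, 0.6]
grip_width: 0.0401
finger_force: 0.0
```

```bash
python3 go.py .441,.302,.06,84;python3 - <<'E'
from h import *
g=bot.grab_frame('side');c,s=np.cos(-.0654),np.sin(-.0654)
for u in((303.3,200),(340,215)):print(np.array([[c,s],[-s,c]])@(onz(g,u,.012)[:2]-[.5794,-.1261]))
E
```

```text
t 22.35 p [0.4376 0.3061 0.1852] rpy [-1.7991e+02 -2.0000e-02  7.3850e+01] F [ 0.5 -0.5  0.6] w 0.0401 ff 0.0 q7 -1.21
.441,.302,.06,84 [-0.3   0.46 12.52] [ -0.08  -0.03 -10.15]
[0.01176848 0.04442055]
[-0.12100537  0.04547886]
```

Emit:
servo_tool(plan=[[4, -0.2, 0.3, 3, 0, 0, -7], [4, -0.2, 0.3, 7, 0, 0, -10.1], [4, -0.2, 0.3, 11, 0, 0, -10.1], [4, -0.2, 0.3, 12.5, 0, 0, -10.1], [4, -0.2, 0.3, 12.5, 0, 0, -10.1], [4, -0.2, 0.3, 12.5, 0, 0, -10.1]])

```text
clock: 23.0
position: [0.4416, 0.2996, 0.061]
tool_rot: [-3.141, 0.0, 1.456]
force: [-0.5, -0.2, 0.7]
grip_width: 0.0402
finger_force: 0.0
```

```bash
python3 go.py .441,.302,.0105,84
```

```text
t 23.0 p [0.4416 0.2996 0.061 ] rpy [-1.7997e+02  3.0000e-02  8.3400e+01] F [-0.5 -0.2  0.7] w 0.0402 ff 0.0 q7 -1.16
.441,.302,.0105,84 [ 0.23 -0.09  5.05] [-0.03  0.03 -0.6 ]
```

Emit:
servo_tool(plan=[[4, 0.2, -0.1, 1.5, 0, 0, -0.6], [4, 0.2, -0.1, 3, 0, 0, -0.6], [4, 0.2, -0.1, 4.2, 0, 0, -0.6], [4, 0.2, -0.1, 5, 0, 0, -0.6], [4, 0.2, -0.1, 5, 0, 0, -0.6], [3, 0.2, -0.1, 5, 0, 0, -0.6], [1, 0.2, -0.1, 5, 0, 0, -0.6], [1, 0.2, -0.1, 5, 0, 0, -0.6], [1, 0.2, -0.1, 5, 0, 0, -0.6], [1, 0.2, -0.1, 5, 0, 0, -0.6]], force=60)

```text
clock: 24.0
position: [0.4413, 0.3021, 0.0115]
tool_rot: [3.141, -0.001, 1.466]
force: [-0.2, -0.4, 4.7]
grip_width: 0.013
finger_force: 58.5
```

Emit:
servo_tool(plan=[[1, 0, 0, 0, 0, 0, 0], [1, 0, 0, -0.5, 0, 0, 0], [1, 0, 0, -2, 0, 0, 0], [1, 0, 0, -4, 0, 0, 0], [1, 0, 0, -7, 0, 0, 0], [1, 0, 0, -10, 0, 0, 0], [1, 0, 0, -13, 0, 0, 0], [1, 0, 0, -14, 0, 0, 0], [1, 0, 0, -14, 0, 0, 0]])

```text
clock: 24.9
position: [0.4417, 0.3022, 0.1529]
tool_rot: [3.139, -0.002, 1.466]
force: [-0.5, 0.5, -0.7]
grip_width: 0.0131
finger_force: 58.5
```

```bash
python3 go.py .527,-.1627,.15,-3.75
```

```text
t 24.9 p [0.4417 0.3022 0.1529] rpy [ 1.7985e+02 -1.1000e-01  8.4000e+01] F [-0.5  0.5 -0.7] w 0.0131 ff 58.54533603227537 q7 -1.08
.527,-.1627,.15,-3.75 [-45.35  13.34   0.24] [ 3.000e-02 -2.100e-01  8.775e+01]
```

Emit:
servo_tool(plan=[[1, -1, 0.3, 0, 0, 0, 4], [1, -4, 1.2, 0, 0, 0, 11], [1, -8.5, 2.5, 0, 0, 0, 19], [1, -13, 3.8, 0, 0, 0, 27], [1, -17.5, 5.2, 0, 0, 0, 35], [1, -22, 6.5, 0, 0, 0, 43], [1, -26.5, 7.8, 0, 0, 0, 51], [1, -31, 9.1, 0, 0, 0, 59], [1, -35.5, 10.4, 0, 0, 0, 67], [1, -40, 11.8, 0, 0, 0, 75]])

```text
clock: 25.9
position: [0.516, -0.1102, 0.15]
tool_rot: [-3.141, 0.001, 0.152]
force: [-0.5, 0.1, 0.6]
grip_width: 0.0128
finger_force: 58.5
```

```bash
python3 go.py .527,-.1627,.07,-3.75
```

```text
t 25.9 p [ 0.516  -0.1102  0.15  ] rpy [-1.7999e+02  8.0000e-02  8.6900e+00] F [-0.5  0.1  0.6] w 0.0128 ff 58.53670979326438 q7 -1.35
.527,-.1627,.07,-3.75 [0.3  5.36 8.  ] [-0.    0.08 12.44]
```

Emit:
servo_tool(plan=[[1, 0.3, 2.5, 1, 0, 0, 6], [1, 0.3, 4.5, 3, 0, 0, 12], [1, 0.3, 5.4, 5, 0, 0, 12.4], [1, 0.3, 5.4, 7, 0, 0, 12.4], [1, 0.3, 5.4, 8, 0, 0, 12.4], [1, 0.3, 5.4, 8, 0, 0, 12.4], [1, 0.3, 5.4, 8, 0, 0, 12.4]])

```text
clock: 26.6
position: [0.5282, -0.1608, 0.0711]
tool_rot: [-3.142, 0.0, -0.059]
force: [0.2, 0.1, 0.4]
grip_width: 0.0132
finger_force: 58.5
```

```bash
python3 go.py .527,-.1627,.012,-3.75
```

```text
t 26.6 p [ 0.5282 -0.1608  0.0711] rpy [-1.80e+02  1.00e-02 -3.36e+00] F [0.2 0.1 0.4] w 0.0132 ff 58.543730696732155 q7 -1.43
.527,-.1627,.012,-3.75 [-0.1   0.19  5.91] [-0.    0.01  0.39]
```

Emit:
servo_tool(plan=[[1, -0.1, 0.2, 1.5, 0, 0, 0.4], [1, -0.1, 0.2, 3, 0, 0, 0.4], [1, -0.1, 0.2, 4.2, 0, 0, 0.4], [1, -0.1, 0.2, 5, 0, 0, 0.4], [1, -0.1, 0.2, 5.5, 0, 0, 0.4], [1, -0.1, 0.2, 5.9, 0, 0, 0.4], [1, -0.1, 0.2, 5.9, 0, 0, 0.4], [1, -0.1, 0.2, 5.9, 0, 0, 0.4]])

```text
clock: 27.4
position: [0.5272, -0.163, 0.012]
tool_rot: [3.142, -0.0, -0.066]
force: [0.1, -0.2, -0.4]
grip_width: 0.0128
finger_force: 58.6
```

Emit:
servo_tool(plan=[[1.5, 0, 0, 0, 0, 0, 0], [2, 0, 0, 0, 0, 0, 0], [3, 0, 0, 0, 0, 0, 0], [3, 0, 0, 0, 0, 0, 0], [3, 0, 0, -0.5, 0, 0, 0], [3, 0, 0, -2, 0, 0, 0], [3, 0, 0, -5, 0, 0, 0], [3, 0, 0, -9, 0, 0, 0], [3, 0, 0, -14, 0, 0, 0], [3, 0, 0, -16, 0, 0, 0]])

```text
clock: 28.4
position: [0.5282, -0.1635, 0.1772]
tool_rot: [3.141, -0.005, -0.066]
force: [-0.2, 0.0, 0.1]
grip_width: 0.0303
finger_force: 0.0
```

```bash
cat > chk.py <<'E'
from h import *
g=bot.grab_frame('side');c,s=np.cos(-.0654),np.sin(-.0654);b=g['frame'].astype(int)
m=((b.min(2)>150)|((b[...,2]>110)&(b[...,1]<70)&(b[...,0]<70))).astype(np.uint8)
M=np.zeros_like(m);q=np.array([proj(g,[.5794+c*x-s*y,-.1261+s*x+c*y,.013]) for x,y in((.028,-.004),(-.128,-.004),(-.128,-.074),(.028,-.074))]).astype(int)
cv2.fillPoly(M,[q],1);m&=M
ys,xs=np.nonzero(m);P=np.array([np.array([[c,s],[-s,c]])@(onz(g,(x,y),.014)[:2]-[.5794,-.1261]) for x,y in zip(xs,ys)])
print(len(P),cv2.minAreaRect((P*1000).astype(np.float32)),P.min(0),P.max(0))
E
python3 chk.py; python3 go.py .5496,-.3286,.2,-20
```

```text
118 ((-50.460548400878906, -40.70804214477539), (131.4980010986328, 19.234272003173828), 1.9533872604370117) [-0.11638784 -0.05180352] [ 0.01519756 -0.03035446]
t 28.45 p [ 0.5289 -0.1637  0.1786] rpy [179.94  -0.44  -3.81] F [ 2.  -0.9  4.3] w 0.0298 ff 0.0 q7 -1.43
.5496,-.3286,.2,-20 [ 3.17 16.32 -2.1 ] [-0.   -0.44 16.19]
```

Emit:
servo_tool(plan=[[8.5, 0.5, 2, -1, 0, 0.4, 0], [8.5, 1, 6, -2, 0, 0.4, 0], [8.5, 1.8, 10, -2, 0, 0.4, 0], [8.5, 2.5, 14, -2, 0, 0.4, 0], [8.5, 3.1, 16.3, -2, 0, 0.4, 0], [8.5, 3.1, 16.3, -2, 0, 0.4, 0], [8.5, 3.1, 16.3, -2, 0, 0.4, 0]])

```text
clock: 29.15
position: [0.5469, -0.3277, 0.1922]
tool_rot: [-3.141, -0.007, -0.067]
force: [-0.4, 0.9, -0.7]
grip_width: 0.0851
finger_force: 0.0
```

```bash
python3 go.py .5496,-.3286,.06,-3.75
python3 - <<'E'
from h import *
g=bot.grab_frame('side')
b=g['frame'].astype(int);m=((b[...,2]>90)&(b[...,1]<60)&(b[...,0]<60)).astype(np.uint8);m[:,:330]=0;m[:,370:]=0;m[:125]=0;m[170:]=0
print(cv2.boundingRect(m))
P=np.array([proj(g,[.5496+.0265*np.cos(t),-.3286+.0265*np.sin(t),zz]) for t in np.linspace(0,6.28,60) for zz in(.098,.083)]);print(P.min(0),P.max(0))
E
```

```text
t 29.15 p [ 0.5469 -0.3277  0.1922] rpy [-179.98   -0.4    -3.82] F [-0.4  0.9 -0.7] w 0.0851 ff 0.0 q7 -1.16
.5496,-.3286,.06,-3.75 [ 0.19  0.08 13.22] [-0.02 -0.4  -0.07]
(344, 140, 15, 10)
[342.91217555 138.33878793] [358.91932957 150.61175461]
```

Emit:
servo_tool(plan=[[8.5, 0.2, 0.1, 3, 0, -0.4, 0], [8.5, 0.2, 0.1, 6, 0, -0.4, 0], [8.5, 0.2, 0.1, 8.5, 0, -0.4, 0], [8.5, 0.2, 0.1, 10.5, 0, -0.4, 0], [8.5, 0.2, 0.1, 12, 0, -0.4, 0], [8.5, 0.2, 0.1, 13, 0, -0.4, 0], [8.5, 0.2, 0.1, 13.2, 0, -0.4, 0], [8.5, 0.2, 0.1, 13.2, 0, -0.4, 0]], force=60)

```text
clock: 30.0
position: [0.5502, -0.3288, 0.0603]
tool_rot: [3.141, -0.0, -0.066]
force: [0.4, -0.1, 0.2]
grip_width: 0.0848
finger_force: 0.0
```

Emit:
servo_tool(plan=[[7, 0, 0, 0, 0, 0, 0], [6, 0, 0, 0, 0, 0, 0], [5.7, 0, 0, 0, 0, 0, 0], [5.4, 0, 0, 0, 0, 0, 0], [5.1, 0, 0, 0, 0, 0, 0], [4.5, 0, 0, 0, 0, 0, 0], [4.5, 0, 0, 0, 0, 0, 0], [4.5, 0, 0, 0, 0, 0, 0]])

```text
clock: 30.8
position: [0.5503, -0.3293, 0.0604]
tool_rot: [3.141, -0.001, -0.066]
force: [0.0, -0.7, 6.0]
grip_width: 0.0525
finger_force: 61.7
```

Emit:
servo_tool(plan=[[4.5, 0, 0, -0.5, 0, 0, 0], [4.5, 0, 0, -1.5, 0, 0, 0], [4.5, 0, 0, -3, 0, 0, 0], [4.5, 0, 0, -4.5, 0, 0, 0], [4.5, 0, 0, -6, 0, 0, 0], [4.5, 0, 0, -7, 0, 0, 0], [4.5, 0, 0, -7, 0, 0, 0]])

```text
clock: 31.5
position: [0.5507, -0.3293, 0.1317]
tool_rot: [3.141, -0.002, -0.066]
force: [0.2, 0.4, -0.9]
grip_width: 0.0528
finger_force: 62.7
```

```bash
python3 go.py .6612,-.1315,.13,-3.75
```

```text
t 31.5 p [ 0.5507 -0.3293  0.1317] rpy [ 1.7994e+02 -1.3000e-01 -3.7800e+00] F [ 0.2  0.4 -0.9] w 0.0528 ff 62.686065416783094 q7 -1.16
.6612,-.1315,.13,-3.75 [  9.72 -20.46   0.18] [ 0.06 -0.13 -0.03]
```

Emit:
servo_tool(plan=[[4.5, 0.3, -0.7, 0, 0, 0, 0], [4.5, 1.2, -2.5, 0, 0, 0, 0], [4.5, 2.6, -5.5, 0, 0, 0, 0], [4.5, 4.2, -9, 0, 0, 0, 0], [4.5, 5.8, -12.3, 0, 0, 0, 0], [4.5, 7.4, -15.6, 0, 0, 0, 0], [4.5, 8.7, -18.3, 0, 0, 0, 0], [4.5, 9.5, -19.9, 0, 0, 0, 0], [4.5, 9.7, -20.5, 0, 0, 0, 0], [4.5, 9.7, -20.5, 0, 0, 0, 0]])

```text
clock: 32.5
position: [0.66, -0.1307, 0.1293]
tool_rot: [3.141, 0.001, -0.066]
force: [-0.6, -0.8, -1.0]
grip_width: 0.0524
finger_force: 62.7
```

```bash
python3 go.py .6612,-.1315,.0665,-3.75
```

```text
t 32.5 p [ 0.66   -0.1307  0.1293] rpy [ 1.7999e+02  5.0000e-02 -3.7600e+00] F [-0.6 -0.8 -1. ] w 0.0524 ff 62.7382784569636 q7 -1.5
.6612,-.1315,.0665,-3.75 [0.13 0.07 6.28] [ 0.01  0.05 -0.01]
```

Emit:
servo_tool(plan=[[4.5, 0.1, 0, 1.5, 0, 0, 0], [4.5, 0.1, 0, 3, 0, 0, 0], [4.5, 0.1, 0, 4.3, 0, 0, 0], [4.5, 0.1, 0, 5.2, 0, 0, 0], [4.5, 0.1, 0, 5.7, 0, 0, 0], [4.5, 0.1, 0, 6, 0, 0, 0], [4.5, 0.1, 0, 6.15, 0, 0, 0], [4.5, 0.1, 0, 6.25, 0, 0, 0], [4.5, 0.1, 0, 6.25, 0, 0, 0]])

```text
clock: 33.4
position: [0.6615, -0.1308, 0.0676]
tool_rot: [3.142, -0.0, -0.066]
force: [-1.1, -0.5, -0.6]
grip_width: 0.0522
finger_force: 62.7
```

```bash
python3 go.py .6612,-.1315,.0665,-3.75
```

```text
t 33.4 p [ 0.6615 -0.1308  0.0676] rpy [ 1.80e+02 -2.00e-02 -3.78e+00] F [-1.1 -0.5 -0.6] w 0.0522 ff 62.747633876279 q7 -1.49
.6612,-.1315,.0665,-3.75 [-0.02  0.07  0.11] [ 0.   -0.02 -0.03]
```

Emit:
servo_tool(plan=[[4.5, 0, 0, 0.1, 0, 0, 0], [4.5, 0, 0, 0.15, 0, 0, 0], [4.5, 0, 0, 0.15, 0, 0, 0]])

```text
clock: 33.7
position: [0.6617, -0.1309, 0.0664]
tool_rot: [3.142, -0.001, -0.066]
force: [-1.0, -0.4, 5.1]
grip_width: 0.0524
finger_force: 63.3
```

Emit:
servo_tool(plan=[[5.6, 0, 0, 0, 0, 0, 0], [6.2, 0, 0, 0, 0, 0, 0], [7.5, 0, 0, 0, 0, 0, 0], [7.5, 0, 0, 0, 0, 0, 0], [7.5, 0, 0, -1, 0, 0, 0], [7.5, 0, 0, -3, 0, 0, 0], [7.5, 0, 0, -6, 0, 0, 0], [7.5, 0, 0, -10, 0, 0, 0], [7.5, 0, 0, -13, 0, 0, 0], [7.5, 0, 0, -13, 0, 0, 0]])

```text
clock: 34.7
position: [0.6632, -0.1313, 0.2012]
tool_rot: [3.141, -0.007, -0.066]
force: [-0.2, 0.1, -0.8]
grip_width: 0.0751
finger_force: 0.0
```

Emit:
servo_tool(plan=[[7.5, -4, 2, 0, 0, 0, 0], [7.5, -9, 5, 0, 0, 0, 0], [7.5, -14, 9, 0, 0, 0, 0], [7.5, -18, 13, -1, 0, 0, 0], [7.5, -20, 17, -2, 0, 0, 0], [7.5, -20, 21, -2, 0, 0, 0], [7.5, -20, 25, -2, 0, 0, 0], [7.5, -20, 25, -2, 0, 0, 0], [7.5, -20, 25, -2, 0, 0, 0], [7.5, -20, 25, -2, 0, 0, 0]])

```text
clock: 35.7
position: [0.4455, -0.3661, 0.2157]
tool_rot: [-3.141, 0.0, -0.065]
force: [-0.2, 0.5, 0.3]
grip_width: 0.0748
finger_force: 0.0
```

Run:
```python
from h import *
f=bot.grab_frame('top');g=bot.grab_frame('side')
a=cv2.resize(f['frame'][130:290,160:460],None,fx=2.6,fy=2.6,interpolation=2)[:,:780]
crop(g['frame'],220,120,420,250,3.9,'pics/b.png');b=cv2.imread('pics/b.png')[:,:780]
o=np.vstack([a,b]);cv2.imwrite('pics/fin.png',cv2.resize(o,None,fx=.64,fy=.64,interpolation=3));print(o.shape)
```

```text
(923, 780, 3)
```

View pics/fin.png

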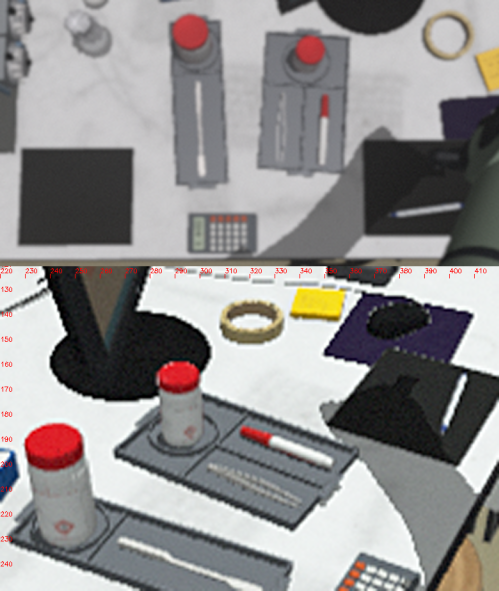

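The final picture shows both kits complete: both jars are upright in their wells and all three tools are centred in their compartments. The ballpoint and flask have not moved.

```bash
python3 -c "
from workcell import bot
print(bot.job_done())"
```

```text
the job is handed in; nothing more can be done
None
```

Both kits are made up as asked and the job is handed in at about 36 s on the robot's clock; the ballpoint and flask were left where they were.

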